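# Tighten the stage ring of a stereo-microscope base with a pin spanner

### The arm

A 6-joint arm with a two-finger parallel gripper is mounted at the origin on the work surface. World frame = base frame: x ahead of the robot, y to its left, z up, the work surface at z = 0. Lengths are in m, angles in rad, forces in N, time in s.
With the tool pointing down it reaches from about 0.425 to 0.95 m from the base axis. Payload 3.5 kg.
Tool frame: the origin (TCP) lies midway between the tips of the shut fingers; the grasp point (between the pads) lies 19 mm behind it; x points along the fingers, y is the direction in which the jaws open and shut, and the axes are right-handed (so a half turn about x gives the same grasp; the last joint's range is limited). The gripper opens to 85 mm and grips with 20 to 120 N. Pads are 22 mm wide; open, the fingers measure 114 mm over their backs; the gripper's body (76 mm by 85 mm) begins 54 mm behind the grasp point. The pads swing forward as they close: fully open they stand 13 mm farther back than shut.
Start: joints at [-1.375, 0.286, 1.577, -0, 1.279, -0.15], TCP at [0.229, -0.635, 0.231] pointing down, gripper open.
Joint ranges: [-2.77, 2.77], [-0.9, 2.22], [0.21, 2.48], [-1.53, 4.67], [0.24, 2.81], [-2.84, 2.84]. Speed limits (rad/s): [2.79, 2.79, 3.14, 3.14, 3.14, 3.14].

### API

Orientations are given as a unit quaternion [x, y, z, w].
In Python, from plant import sensors, optics, ctrl gives the robot as it stands.
- The arm moves only by the tool arm_command, never from a script. Its argument "increments" is a list that holds one entry, the list of rows, each a list of 4 numbers: the shift along the tool's x, y, z in cm, then the turn about the tool's x in rad. A call has 1 to 20 rows; each row shifts and turns the commanded pose from where the row before left it, along the tool's axes as they then stand; what a row does not reach is not made up. A row lasts 1/8 s, in which the tool goes at most 62.5 mm and 10.7 degrees, less where a joint would pass 70% of its speed; a pose out of reach is approached as far as the arm can. A call with a gripper value outside its range is refused whole. "grip" is the finger opening in cm, from 0 to 8.54, set as the call begins (left out, the last holds). The fingers move at their own pace and stop on an object; "grip_force" is the grip in N (left out, the last holds). Time passes only in rows, so rows that do not move let the fingers close. It gives the time, the measured TCP pose, the force and the opening at its end, in the units of the state.
- sensors.get_state(): the state, without advancing time (a new reading comes with each control period).
- optics.read_camera(name): name is "scene" or "top"; returns the picture (420x560x3 uint8, blue, green, red); there is no depth.
- optics.camera_model(name): a dict with "camera_matrix" (3x3 intrinsics, pixels), "world_from_camera" (4x4, takes a point from camera to world coordinates). Camera axes: x right, y up, looking along -z (the intrinsics and any distortion apply to the point x, -y, -z); pixel columns grow to the right and rows downward; lengths in m; the calibration is good to about 2 mm. A picture is of the moment at which its call begins. camera_model takes no time and is no camera call.
- ctrl.sign_off(): hands the job in, once; it reports no verdict.
Trained networks look in the newest picture that a camera, given by its name, has taken for a name from the list of things; names that differ only in an ending like _2 or _b are one class to them, and where a whole thing is asked for, a point or a joint stands for the part that bears it (a point fixed in the world has none). Each returns a list of dicts, best first, with "conf" (0 to 1); they miss things now and then, are a little off and sometimes report something else, mostly with a low value. They report only what shows in the picture. A call takes as long as a camera call. They do not tell look-alikes from the thing itself.
- optics.boxes_of(camera, query): "at" ([row, column] in pixels, amid what is visible of it).
- optics.place_of(camera, query): "at" ([row, column] in pixels: a listed point, or the origin of a listed thing).
The state is a dict: "time": time; "qpos": joint angles; "dq": joint speeds; "joint_efforts": joint torques, N m; "eef_pos": TCP position; "tcp_rot": TCP orientation; "contact_force": force on the tool from outside, world axes, zero at the start; "wrist_torque": the same for the moment, N m; "opening": opening from 0.0 (shut) to 1.0 (fully open).
Only numpy, scipy, OpenCV 4.12 (cv2) and the standard library are available. Lean on these libraries where they do the work, as an engineer would, in place of code of your own. Each camera call takes 0.05 s, during which the arm holds its last target.

### The job

The glass stage plate of the microscope base has been cleaned and its retaining ring is only part screwed in. Take the pin spanner from the rubber mat, engage both of its pins in a pair of opposite holes of the ring, and turn the ring clockwise (seen from above) with both pins in until it comes up against its stop, without touching the glass. Then lay the spanner back on the mat, pins down as it lay, and leave the bottle, jar and slide box where they are.

Things in the scene. Friction and masses are not known exactly. Their poses are not given: they have to be found in the camera images.
- stand: white cast base of a stereo microscope, 260 x 215 mm, top 60 mm above the bench; fixed; z up. Origin on the bench under the axis of the stage ring; the casting reaches from x = -115 to +145 mm, y = -108 to +108. On top: a dark round neck, 150 mm across, that carries the ring, and at x = 113 mm a steel pillar socket 48 mm across, 14 mm high
- ring_top (a point): centre of the stage ring at its upper face, 77.5 mm above the bench, 17.5 above the casting. Bare aluminium ring, 136 mm outside, 92 inside, 8 thick; six equal through holes, 9 mm across, 9 deep, every 60 degrees on a 57 mm radius. Where on it they stand differs each time and is not measured (this point does not turn): look, or slide the pins round on the face, pressing lightly, till they drop in
- ring (a joint): turn of the ring in rad; grows as it turns clockwise seen from above (tightening). Hard stop, fully home, at 1.5; starts between 0.4 and 0.95. Stiff thread: about 0.7 N m turns it (6 N on each of two pins); with less it stays put, so pins slid round under a light push (up to 10 N) do not drag it. It does not sink as it turns. The value does not tell where the holes stand
- glass: round glass stage plate inside the ring, 92 mm of it showing, its upper face 8.5 mm below the ring's upper face; origin at the centre of its underside; must not be touched
- mat: grey rubber mat, 250 (x) x 210 (y) x 4 mm, fixed on the bench; origin at the centre of its underside
- spanner: T-shaped steel pin spanner, 0.32 to 0.5 kg, lying level on its pin tips and handle. Origin midway between the pins at the level of their tips; z up, y from pin to pin, handle towards -x. Crossbar 136 mm along y, 22 wide, 20 to 32 mm above the origin. Black handle 34 mm thick from x = -82 to -176 mm, its underside level with the pin tips
- pin_a (a point): tip of the pin at y = +57 mm of the spanner: round-ended, 6 mm thick, 7 mm long below a 13 mm wide shoulder that comes to rest on the ring's face when the pin is fully in a hole
- pin_b (a point): tip of the other, equal pin, at y = -57 mm of the spanner
- shank (a point): middle of the spanner's flat shank, where it nearly balances: 30 mm from the pins' line towards the handle, 26 mm above the pin tips. The shank is 16 mm wide (y), 12 mm thick, from x = -11 to -58 mm. With the pins fully in, this point is 19 mm above the ring's face, 27.5 mm above the glass: do not let fingertips reach more than 15 mm below it
- bottle: amber bottle, 48 mm across, 110 mm high, black cap; origin under its centre; leave alone
- jar: clear jar with white lid, 64 mm across, 65 mm high; origin under its centre; leave alone
- slide_box: grey box with white lid for glass slides, 90 x 175 x 40 mm; origin under its centre; leave alone
Things that resemble listed ones, but are neither listed nor needed, are in the scene too. Leave any blue or green look-alike of the spanner alone.

How it is judged:
By the outcome, as a careful person would: the job done as asked, in the order asked, and still so for the second after the job is handed in, with the robot touching nothing.
It also fails if it takes over 70 s, if anything falls off the work surface, if the arm or the gripper's body presses on something with over 40 N, if the wrist force passes 120 N, or if a joint passes its speed limit or range.

## Working session

There is one attempt and no reset: what is moved stays moved. The work goes in short steps, Python scripts to look and compute and a tool call to move; the robot and the scene stay as the last step left them, time stands still between calls to the robot, and variables do not carry over. Pictures are saved under pics/ and viewed, and the job is handed in when it is done.

Besides the shell and the picture viewer there is one more tool, called after "Call:" as name(argument=value, ...) on one line, values as JSON. arm_command: Moves the arm, as the interface text tells. Its arguments: {"type":"object","properties":{"increments":{"type":"array","items":{"type":"array","items":{"type":"array","items":{"type":"number"}}}},"grip":{"type":"number"},"grip_force":{"type":"number"}},"required":["increments"]}

```bash
mkdir -p pics; cat > h.py <<'E'
import numpy as np, cv2
from plant import sensors, optics, ctrl
def model(n):
    m=optics.camera_model(n); return m
def ray(n,rc):
    m=model(n);K=np.array(m["camera_matrix"]);T=np.array(m["world_from_camera"])
    d=m.get("distortion",None) or m.get("dist_coeffs",None)
    p=cv2.undistortPoints(np.array([[[rc[1],rc[0]]]],float),K,None if d is None else np.array(d,float))[0,0]
    v=T[:3,:3]@np.array([p[0],-p[1],-1.]);return T[:3,3],v
def onz(n,rc,z):
    o,v=ray(n,rc);return o+v*(z-o[2])/v[2]
def proj(n,P):
    m=model(n);K=np.array(m["camera_matrix"]);T=np.array(m["world_from_camera"])
    c=T[:3,:3].T@(np.array(P)-T[:3,3]);c=np.array([c[0],-c[1],-c[2]])
    q=K@c;return np.array([q[1],q[0]])/q[2]
E
python3 - <<'E'
from h import *
for n in("scene","top"):
    cv2.imwrite(f"pics/{n}0.png",optics.read_camera(n))
    print(n,optics.camera_model(n))
    for q in("spanner","shank","pin_a","ring_top","stand","mat","glass","bottle","jar","slide_box"):
        print(q,[(np.round(d["at"],1).tolist(),round(d["conf"],2)) for d in optics.place_of(n,q)])
s=sensors.get_state();print(s)
E
```

```text
scene {'camera_matrix': array([[474.04906754,   0.        , 281.11573408],
       [  0.        , 474.04906754, 207.61278845],
       [  0.        ,   0.        ,   1.        ]]), 'world_from_camera': array([[ 0.71044873, -0.39017746,  0.58568264,  1.47887263],
       [ 0.70332384,  0.4225769 , -0.57163305, -1.06382773],
       [-0.02445763,  0.81804054,  0.57464033,  1.09441502],
       [ 0.        ,  0.        ,  0.        ,  1.        ]])}
spanner [([288.8, 137.8], 0.94), ([256.9, 270.7], 0.93), ([282.9, 335.9], 0.75), ([219.8, 189.2], 0.64), ([266.4, 264.4], 0.4)]
shank [([214.7, 191.6], 0.82), ([280.6, 326.0], 0.81), ([279.0, 136.2], 0.57), ([249.8, 265.6], 0.55), ([249.2, 359.0], 0.51)]
pin_a [([247.5, 273.9], 0.98), ([267.7, 265.0], 0.87), ([296.0, 151.4], 0.83), ([272.5, 327.6], 0.73), ([209.9, 199.2], 0.68), ([224.7, 177.1], 0.62), ([293.7, 343.0], 0.6), ([292.5, 117.1], 0.56)]
ring_top [([182.6, 348.4], 0.65)]
stand [([201.9, 348.2], 0.77)]
mat [([256.9, 263.6], 0.56)]
glass [([186.4, 344.5], 0.55)]
bottle [([248.8, 360.7], 0.52)]
jar [([250.4, 265.8], 0.46)]
slide_box [([29
[... 1030 characters left out ...]
slide_box [([200.9, 389.4], 0.83)]
{'time': 1.1, 'qpos': array([-1.37501086e+00,  2.86282654e-01,  1.57668819e+00, -1.06049406e-05,
        1.27861009e+00, -1.50021018e-01]), 'dq': array([ 0.00102034,  0.00077791, -0.00025209,  0.00090297, -0.00097323,
        0.00088461]), 'joint_efforts': array([ 1.15720086e-04, -4.05967605e+01, -2.92942286e+01, -1.62337969e-04,
        5.12456954e-04,  2.43781166e-06]), 'eef_pos': array([ 0.22880478, -0.63502573,  0.23134285]), 'tcp_rot': array([-0.69655974, -0.12164963,  0.69656673, -0.12165808]), 'contact_force': array([-0.21799729,  0.59363997,  0.79764715]), 'wrist_torque': array([ 0.00065717, -0.05996906, -0.00567882]), 'opening': 1.0000760325328883}
```

View pics/top0.png

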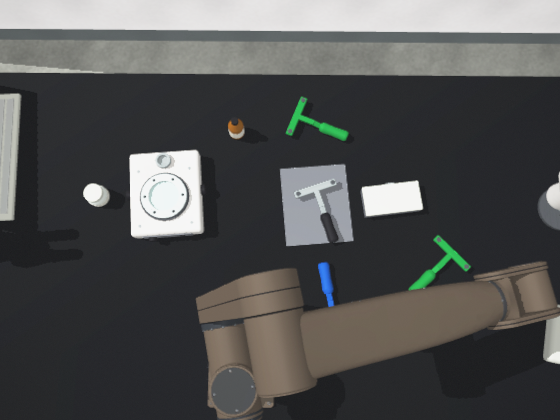

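View pics/scene0.png

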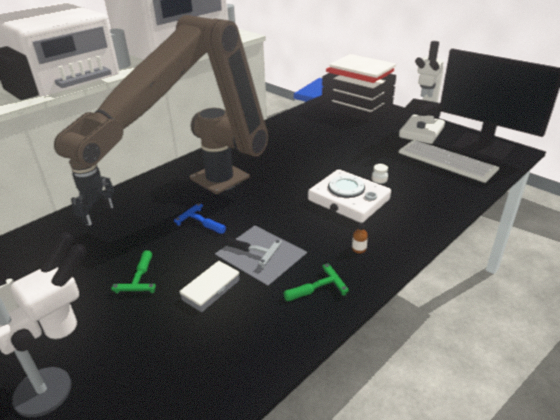

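The steel spanner with the black handle on the grey mat (top: crossbar (188,316), handle (228,328)) fits the description. The look-alikes are two green ones (top (117,300) and (255,448)) and a blue one (top (280,326)). I'll enlarge it to confirm.

```bash
python3 - <<'E'
from h import *
im=cv2.imread("pics/top0.png"); sc=cv2.imread("pics/scene0.png")
a=cv2.resize(im[155:255,270:365],None,fx=4,fy=4,interpolation=cv2.INTER_CUBIC)
b=cv2.resize(im[140:245,120:215],None,fx=4,fy=4,interpolation=cv2.INTER_CUBIC)
h=400;cv2.imwrite("pics/crop1.png",np.hstack([a[:400],b[:400]]))
c=cv2.resize(sc[160:290,210:400],None,fx=4,fy=4,interpolation=cv2.INTER_CUBIC);cv2.imwrite("pics/crop2.png",c)
print("ring_top",onz("top",(193.1,163.2),.0775),onz("scene",(182.6,348.4),.0775))
print("stand",onz("top",(203,171.1),0),onz("scene",(201.9,348.2),0))
print("shank",onz("top",(195.7,318.1),.030),onz("scene",(249.8,265.6),.03))
print("pina",onz("top",(196.7,295.3),.004),onz("scene",(267.7,265),.004))
print("pinb",onz("top",(184.2,331.6),.004),onz("scene",(247.5,273.9),.004))
print("span",onz("top",(192.3,316.6),.004),onz("scene",(256.9,270.7),.004))
print("mat",onz("top",(200.1,314.6),0),onz("scene",(256.9,263.6),0))
for q,t,s in(("bottle",(130.3,239.6),(248.8,360.7)),("jar",(196.7,102.3),(182,380)),("box",(200.9,389.4),(293.9,209.6))): print(q,onz("top",t,0),onz("scene",s,0))
E
```

```text
ring_top [0.52569899 0.23875049 0.0775    ] [0.51806672 0.25497446 0.0775    ]
stand [0.51145392 0.22994916 0.        ] [0.53544623 0.23861451 0.        ]
shank [ 0.53140788 -0.23263802  0.03      ] [ 0.53367821 -0.22267489  0.03      ]
pina [ 0.53353252 -0.16285092  0.004     ] [ 0.57695799 -0.26849052  0.004     ]
pinb [ 0.57507795 -0.27869904  0.004     ] [ 0.5231406  -0.17302805  0.004     ]
span [ 0.54828169 -0.23055725  0.004     ] [ 0.55128607 -0.21644205  0.004     ]
mat [ 0.52377148 -0.22428876  0.        ] [ 0.52968892 -0.23036018  0.        ]
bottle [0.75500423 0.01794904 0.        ] [0.75044637 0.03593027 0.        ]
jar [0.53043126 0.44840705 0.        ] [0.54176199 0.45080682 0.        ]
box [ 0.52271071 -0.46202711  0.        ] [ 0.53346633 -0.47301011  0.        ]
```

View pics/crop1.png

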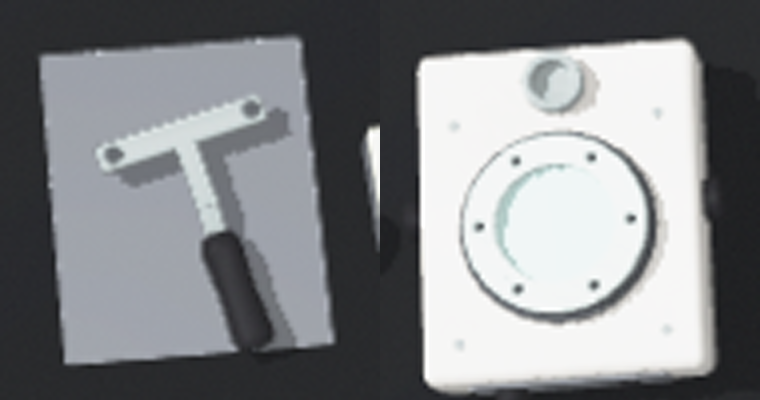

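View pics/crop2.png

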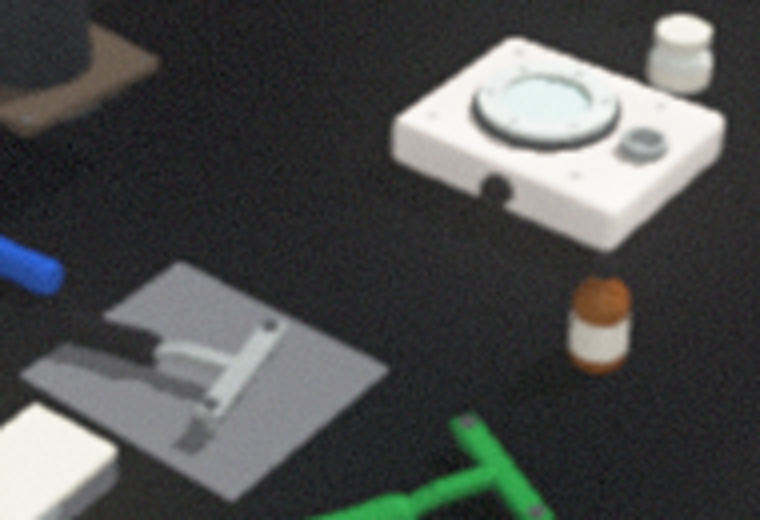

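The crop shows the steel T spanner with two pin marks on its bar and a black handle, so it is the right one. The ring's six holes are visible at right. Next I fit the ring and spanner poses by projecting their geometry.

```bash
python3 - <<'E'
from h import *
from scipy.optimize import least_squares
im=cv2.imread("pics/top0.png");g=cv2.cvtColor(im,cv2.COLOR_BGR2GRAY).astype(float)
def refine(rc,r=2.6):
    p=np.array(rc,float)
    for _ in range(6):
        R,C=np.mgrid[0:g.shape[0],0:g.shape[1]]
        m=(R-p[0])**2+(C-p[1])**2<r*r
        w=np.clip(np.percentile(g[m],70)-g[m],0,None);p=np.array([(R[m]*w).sum(),(C[m]*w).sum()])/w.sum()
    return p
hx=[(516,160),(591,157),(631,218),(594,285),(518,289),(479,226)]
H=[refine((140+(y+.5)/4-.5,120+(x-380+.5)/4-.5)) for x,y in hx]
print(np.round(H,2).tolist())
P=np.array([onz("top",h,.0775)[:2] for h in H])
def f(p):
    # order decreasing world angle? find
    a=p[2]+s*np.arange(6)*np.pi/3
    return (P-np.c_[p[0]+.057*np.cos(a),p[1]+.057*np.sin(a)]).ravel()
s=-1
c=P.mean(0);a0=np.arctan2(*(P[0]-c)[::-1]);r=least_squares(f,[*c,a0]);print("ring",r.x,np.degrees(r.x[2])%60,np.round(r.fun*1e3,1), np.hypot(*(P-c).T))
S=[refine((155+(y+.5)/4-.5,270+(x+.5)/4-.5)) for x,y in((113,154),(250,107))]
Q=np.array([onz("top",q,.036)[:2] for q in S]);print("pins",S,Q,np.linalg.norm(Q[0]-Q[1]))
m=Q.mean(0);d=Q[0]-Q[1];psi=np.arctan2(d[1],d[0])-np.pi/2;print("spanner mid",m,"yaw",psi,np.degrees(psi))
print("shank",m-.03*np.array([np.cos(psi),np.sin(psi)]))
for z in(.036,):
  for rc in((256.9,0),):pass
# stand yaw by edges: mask white
mask=((g>150)).astype(np.uint8);sub=np.zeros_like(mask);sub[135:245,122:212]=mask[135:245,122:212]
cn=max(cv2.findContours(sub,0,2)[0],key=cv2.contourArea);box=cv2.boxPoints(cv2.minAreaRect(cn));print("stand box",[np.round(onz("top",(b[1],b[0]),.06)[:2],3).tolist() for b in box])
# scene check of positions
for n,P3 in(("ring",[*r.x[:2],.0775]),("mid",[*m,.036])):print(n,"scene px",proj("scene",P3))
E
```

```text
[[179.83, 153.49], [178.86, 172.33], [194.17, 182.23], [210.82, 173.04], [211.83, 154.03], [196.25, 144.28]]
ring [0.51915502 0.23831199 0.58841266] 33.71356227113383 [ 0.1  0.1 -0.1  0.2 -0.1 -0.  -0.2  0.1  0.1 -0.3  0.2 -0.1] [0.05718479 0.0567635  0.05704449 0.05711003 0.05680001 0.0568476 ]
pins [array([193.16666667, 298.04008439]), array([181.72897196, 332.50934579])] [[ 0.53771214 -0.16980229]
 [ 0.57503989 -0.27761555]] 0.11409233271155746
spanner mid [ 0.55637601 -0.22370892] yaw 0.3333086633429425 19.09717968469742
shank [ 0.52802706 -0.23352406]
stand box [[0.657, 0.361], [0.67, 0.14], [0.405, 0.118], [0.393, 0.332]]
ring scene px [184.33734816 346.01732477]
mid scene px [251.52518106 269.87391512]
```

```bash
cat >> h.py <<'E'
from scipy.spatial.transform import Rotation as Ro
def toolinfo():
    s=sensors.get_state();M=Ro.from_quat(s["tcp_rot"]).as_matrix();return s,M
def plan(target,yang,p=None,a=None):
    """shift in tool axes at present (cm) and turn rad needed to reach target with tool y at world angle yang"""
    s,M=toolinfo();p=s["eef_pos"] if p is None else np.array(p)
    a0=np.arctan2(M[1,1],M[0,1])
    d=M.T@(np.array(target)-p)*100
    t=-(yang-a0);t=(t+np.pi)%(2*np.pi)-np.pi
    return d,t
E
python3 - <<'E'
from h import *
s,M=toolinfo();print(np.round(M,3));print(np.degrees(np.arctan2(M[1,1],M[0,1])),np.degrees(s["qpos"]))
psi=np.radians(19.1)
for y in(psi+np.pi/2,psi-np.pi/2):print(plan([.528,-.2335,.231],y))
E
```

```text
[[-0.     0.339 -0.941]
 [-0.    -0.941 -0.339]
 [-1.     0.     0.   ]]
-70.18657282472978 [-7.87823190e+01  1.64027879e+01  9.03375787e+01 -6.07618338e-04
  7.32589616e+01 -8.59557118e+00]
(array([ 3.35139320e-02, -2.76341220e+01, -4.17583794e+01]), np.float64(-3.1291410004081253))
(array([ 3.35139320e-02, -2.76341220e+01, -4.17583794e+01]), np.float64(0.012451653181667854))
```

Call:
arm_command(increments=[[[0,-2.76,-4.18,0.0012],[0,-2.76,-4.18,0.0012],[0,-2.76,-4.18,0.0012],[0,-2.76,-4.18,0.0012],[0,-2.76,-4.18,0.0012],[0,-2.76,-4.18,0.0012],[0,-2.76,-4.18,0.0012],[0,-2.76,-4.18,0.0012],[0,-2.76,-4.18,0.0012],[0,-2.79,-4.14,0.0012],[5,0,0,0],[5,0,0,0],[5,0,0,0],[0,0,0,0],[0,0,0,0]]], grip=4, grip_force=100)

```text
time: 2.98
eef_pos: [0.5314, -0.236, 0.0833]
tcp_rot: [0.698, 0.117, -0.697, 0.118]
contact_force: [0.9, -0.2, 1.2]
opening: 0.473
```

```bash
python3 - <<'E'
from h import *
im=optics.read_camera("scene");im2=optics.read_camera("top")
psi=np.radians(19.1)
s,M=toolinfo();print(s["eef_pos"],s["opening"],np.round(M,4).tolist());print(plan([.528,-.2335,.016],psi-np.pi/2))
print(proj("scene",s["eef_pos"]),proj("scene",[.528,-.2335,.03]))
cv2.imwrite("pics/s1.png",np.hstack([cv2.resize(im[180:280,200:300],None,fx=4,fy=4,interpolation=2),cv2.resize(im2[150:250,270:370],None,fx=4,fy=4,interpolation=2)]))
E
```

```text
[ 0.53210185 -0.23649167  0.08464648] 0.46675472788177585 [[0.0047, 0.3276, -0.9448], [-0.0032, -0.9448, -0.3276], [-1.0, 0.0046, -0.0034]]
(array([ 6.86162521, -0.44862165,  0.3130226 ]), np.float64(0.0003668047246816464))
[239.166024  261.6399318] [250.55401606 262.2127463 ]
```

View pics/s1.png

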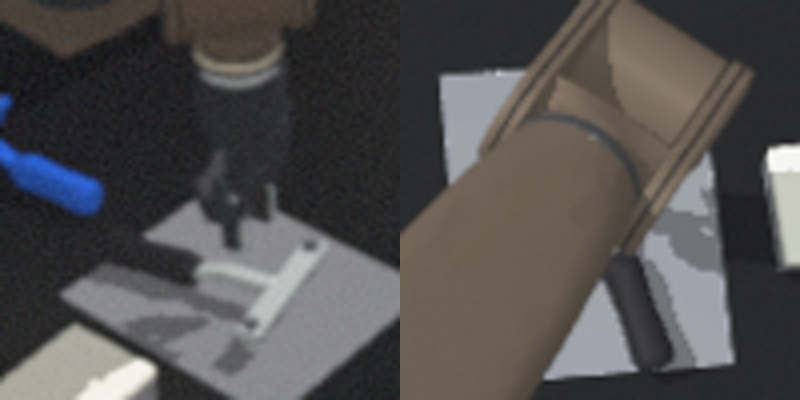

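The gripper hangs above the shank at scene crop (235,235), and the fingers straddle it. The measured pose is still about 4 mm from the commanded one, so I let it settle.

Call:
arm_command(increments=[[[0,0,0,0],[0,0,0,0],[0,0,0,0]]])

```text
time: 3.45
eef_pos: [0.5304, -0.2353, 0.0818]
tcp_rot: [0.698, 0.117, -0.697, 0.118]
contact_force: [-0.0, -0.3, 0.4]
opening: 0.469
```

```bash
python3 - <<'E'
from h import *
psi=np.radians(19.1)
s,M=toolinfo();print(s["eef_pos"],s["dq"],np.round(M,4).tolist());print(plan([.528,-.2335,.016],psi-np.pi/2))
E
```

```text
[ 0.53038034 -0.23528456  0.08184764] [0.00127975 0.0067207  0.00225474 0.00180343 0.00010615 0.00116043] [[0.0007, 0.3276, -0.9448], [-0.0004, -0.9448, -0.3276], [-1.0, 0.0006, -0.0005]]
(array([ 6.58451982, -0.25076638,  0.16980812]), np.float64(0.00037048795206162666))
```

Call:
arm_command(increments=[[[1,-0.25,0.17,0],[1,0,0,0],[1,0,0,0],[1,0,0,0],[1,0,0,0],[0.6,0,0,0],[0.5,0,0,0],[0,0,0,0],[0,0,0,0],[0,0,0,0]]])

```text
time: 4.7
eef_pos: [0.528, -0.2335, 0.0208]
tcp_rot: [0.697, 0.117, -0.697, 0.118]
contact_force: [-0.9, -0.4, 0.1]
opening: 0.463
```

```bash
python3 - <<'E'
from h import *
psi=np.radians(19.1)
im=optics.read_camera("scene")
s,M=toolinfo();print(s["eef_pos"],s["contact_force"]);print(plan([.528,-.2335,.016],psi-np.pi/2))
cv2.imwrite("pics/s2.png",cv2.resize(im[190:290,200:300],None,fx=5,fy=5,interpolation=2))
E
```

```text
[ 0.52803314 -0.23348884  0.02071561] [0.55237612 0.71653329 0.94075435]
(array([ 4.71559023e-01, -3.16291143e-04,  3.70475216e-03]), np.float64(0.0005092881254977755))
```

View pics/s2.png

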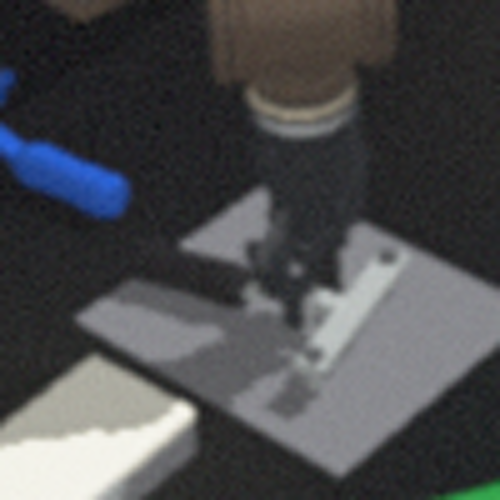

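Call:
arm_command(increments=[[[0.45,0,0,0],[0,0,0,0],[0,0,0,0]]])

```text
time: 5.12
eef_pos: [0.5277, -0.2333, 0.0157]
tcp_rot: [-0.697, -0.118, 0.697, -0.117]
contact_force: [-0.1, 0.3, 0.0]
opening: 0.466
```

Call:
arm_command(increments=[[[0,0,0,0],[0,0,0,0],[0,0,0,0],[0,0,0,0],[0,0,0,0],[0,0,0,0]]], grip=0, grip_force=100)

```text
time: 5.88
eef_pos: [0.528, -0.2335, 0.0162]
tcp_rot: [0.697, 0.117, -0.697, 0.118]
contact_force: [0.6, 0.4, 3.5]
opening: 0.163
```

```bash
python3 - <<'E'
from h import *
s,M=toolinfo();print(s["eef_pos"],s["contact_force"],s["opening"],s["wrist_torque"],np.degrees(np.arctan2(M[1,1],M[0,1])))
E
```

```text
[ 0.52803642 -0.23352098  0.01616771] [0.56553983 0.38867651 3.51073001] 0.16328411730412784 [0.08983209 0.09733519 0.04118414] -70.87314880118053
```

Call:
arm_command(increments=[[[-0.5,0,0,0],[-1,0,0,0],[-2,0,0,0],[-3,0,0,0],[-3,0,0,0],[-3,0,0,0],[-3,0,0,0],[0,0,0,0],[0,0,0,0],[0,0,0,0]]])

```text
time: 7.12
eef_pos: [0.5267, -0.2327, 0.1688]
tcp_rot: [-0.696, -0.118, 0.698, -0.117]
contact_force: [0.3, -0.2, -3.8]
opening: 0.165
```

```bash
python3 - <<'E'
from h import *
im=optics.read_camera("scene")
s,M=toolinfo();print(s["eef_pos"],s["contact_force"],s["opening"],s["wrist_torque"])
cv2.imwrite("pics/s3.png",cv2.resize(im[120:290,160:330],None,fx=4,fy=3.4,interpolation=2)[:600])
psi=np.radians(63.7);c=np.array([.5192,.2383]);t=c-.03*np.array([np.cos(psi),np.sin(psi)])
print(t,plan([*t,.17],psi-np.pi/2))
E
```

```text
[ 0.52682717 -0.23273514  0.1688849 ] [-0.38965187 -0.53987955 -2.95639198] 0.16175168863031567 [ 0.02343952 -0.02320591  0.00351512]
[0.50590786 0.21140541] (array([-1.97161759e-02, -4.26484016e+01, -1.25741910e+01]), np.float64(-0.7779971877370944))
```

View pics/s3.png

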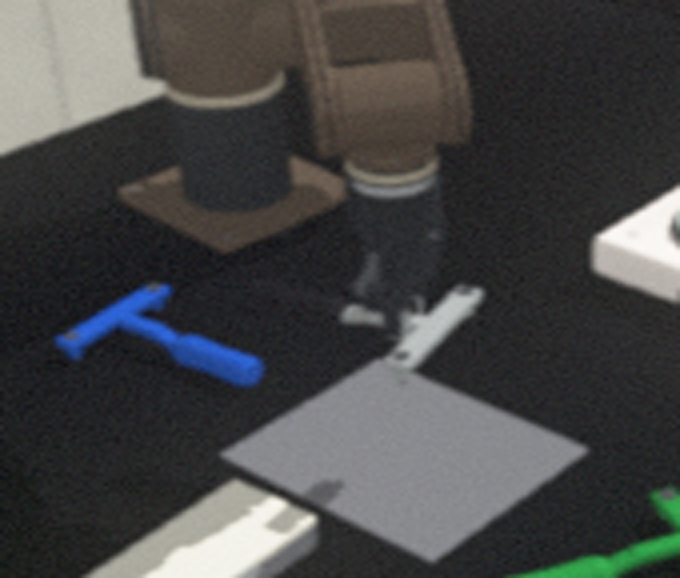

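Call:
arm_command(increments=[[[0,-4.26,-1.26,0],[0,-4.26,-1.26,0],[0,-4.26,-1.26,0],[0,-4.26,-1.26,0],[0,-4.26,-1.26,0],[0,-4.26,-1.26,0],[0,-4.26,-1.26,0],[0,-4.26,-1.26,0],[0,-4.26,-1.26,0],[0,-4.26,-1.26,0],[0,0,0,-0.13],[0,0,0,-0.13],[0,0,0,-0.13],[0,0,0,-0.13],[0,0,0,-0.13],[0,0,0,-0.128],[0,0,0,0],[0,0,0,0],[0,0,0,0],[0,0,0,0]]])

```text
time: 9.68
eef_pos: [0.5073, 0.2104, 0.1708]
tcp_rot: [-0.601, -0.373, 0.601, -0.373]
contact_force: [0.8, -0.7, -3.7]
opening: 0.157
```

```bash
python3 - <<'E'
from h import *
im=optics.read_camera("scene");im2=optics.read_camera("top")
s,M=toolinfo();print(s["eef_pos"],s["contact_force"],s["opening"],s["wrist_torque"],np.round(M,4).tolist())
cv2.imwrite("pics/s4.png",np.hstack([cv2.resize(im[110:230,270:400],(400,370),interpolation=2),cv2.resize(im2[140:240,115:215],(400,370),interpolation=2)]))
psi=np.radians(63.7);c=np.array([.5192,.2383]);t=c-.03*np.array([np.cos(psi),np.sin(psi)])
print(t,plan([*t,.1],psi-np.pi/2))
E
```

```text
[0.50726739 0.21041779 0.17085526] [-0.07311529 -0.0518432  -2.93367279] 0.16259305941412877 [ 0.00459054  0.02306374 -0.00077911] [[0.0001, 0.8964, -0.4433], [0.0, -0.4433, -0.8964], [-1.0, 0.0, -0.0]]
[0.50590786 0.21140541] (array([ 7.0855193 , -0.16599178, -0.0279858 ]), np.float64(-0.00029762712328862406))
```

View pics/s4.png

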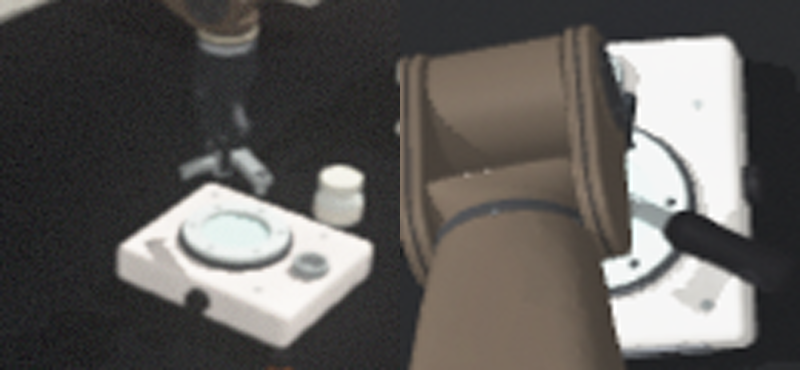

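Call:
arm_command(increments=[[[1.5,-0.166,-0.028,0],[2,0,0,0],[2,0,0,0],[1.4,0,0,0],[0.4,0,0,0],[0,0,0,0],[0,0,0,0],[0,0,0,0]]])

```text
time: 10.78
eef_pos: [0.5064, 0.2115, 0.0987]
tcp_rot: [0.601, 0.373, -0.6, 0.373]
contact_force: [0.0, -0.3, -3.1]
opening: 0.16
```

```bash
python3 - <<'E'
from h import *
ims=[optics.read_camera("scene").astype(float) for _ in range(4)];im=np.mean(ims,0).astype(np.uint8)
s,M=toolinfo();print(s["eef_pos"],s["contact_force"],s["opening"],s["wrist_torque"],np.round(M,4).tolist())
for q in("pin_a","shank","ring_top"):print(q,[(np.round(d["at"],1).tolist(),round(d["conf"],2)) for d in optics.place_of("scene",q)])
psi=np.radians(63.7);c=np.array([.5192,.2383]);
big=cv2.resize(im[140:230,290:400],None,fx=7,fy=6.5,interpolation=2)
cv2.imwrite("pics/s5.png",big)
for k in range(6):
    a=np.radians(33.7+60*k);print("hole",k,proj("scene",[*(c+.057*np.array([np.cos(a),np.sin(a)])),.0775]))
m=s["eef_pos"][:2]+.03*np.array([np.cos(psi),np.sin(psi)]);
for sg in(1,-1):
    q=m+sg*.057*np.array([-np.sin(psi),np.cos(psi)])
    print("pin",sg,proj("scene",[*q,s["eef_pos"][2]-.0122]),"bar top",proj("scene",[*q,s["eef_pos"][2]+.0198]))
E
```

```text
[0.5060348  0.21145694 0.09813663] [ 0.34576865 -0.12947566 -3.7904517 ] 0.16058579711782076 [ 0.00554746  0.01241442 -0.00552908] [[0.0005, 0.8965, -0.443], [0.0001, -0.443, -0.8965], [-1.0, 0.0004, -0.0003]]
pin_a [([270.3, 324.7], 0.95), ([295.8, 117.1], 0.94), ([294.2, 341.1], 0.93), ([293.7, 152.6], 0.91), ([225.8, 176.7], 0.9), ([212.1, 200.9], 0.81), ([187.1, 353.7], 0.77), ([180.3, 376.9], 0.6)]
shank [([218.3, 196.4], 0.85), ([282.4, 329.4], 0.72), ([277.1, 135.6], 0.55)]
ring_top [([181.2, 342.1], 0.85)]
hole 0 [185.51757328 360.45484364]
hole 1 [178.49033764 354.0618233 ]
hole 2 [177.37751933 339.9942072 ]
hole 3 [183.17963503 331.74111964]
hole 4 [190.41350859 337.68664412]
hole 5 [191.64241193 352.34430212]
pin 1 [175.61274105 340.12383047] bar top [168.81420635 340.4973218 ]
pin -1 [189.83050296 352.51298546] bar top [182.84449333 353.02961496]
```

View pics/s5.png

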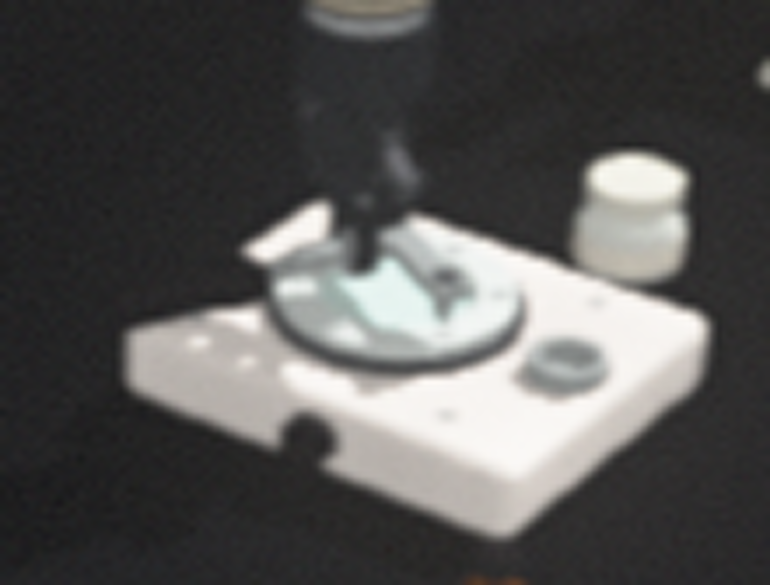

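The scene picture shows the bar over the ring, with pin_b at crop (441,312), i.e. pixel (188,353), close above the ring face. I check the scene camera's bias on the unobstructed holes of the first picture before comparing.

```bash
python3 - <<'E'
from h import *
c=np.array([.5192,.2383]);im=cv2.imread("pics/scene0.png")
b=cv2.resize(im[165:205,320:375],None,fx=14,fy=14,interpolation=2)
for k in range(6):
    a=np.radians(33.7+60*k);r=proj("scene",[*(c+.057*np.array([np.cos(a),np.sin(a)])),.0775])
    cv2.circle(b,(int((r[1]-320+.5)*14),int((r[0]-165+.5)*14)),6,(0,0,255),1)
im5=optics.read_camera("scene");n=3
im5=np.mean([optics.read_camera("scene").astype(float) for _ in range(4)],0).astype(np.uint8)
s,M=toolinfo();print(s["eef_pos"])
psi=np.radians(63.7);m=s["eef_pos"][:2]+.03*np.array([np.cos(psi),np.sin(psi)])
b2=cv2.resize(im5[160:200,320:375],None,fx=14,fy=14,interpolation=2)
for sg in(1,-1):
    q=m+sg*.057*np.array([-np.sin(psi),np.cos(psi)])
    for dz,col in((-.0122,(0,0,255)),(.0198,(0,200,0))):
        r=proj("scene",[*q,s["eef_pos"][2]+dz]);cv2.circle(b2,(int((r[1]-320+.5)*14),int((r[0]-160+.5)*14)),5,col,1)
cv2.imwrite("pics/s6a.png",b);cv2.imwrite("pics/s6b.png",b2)
E
```

```text
[0.50590715 0.21141366 0.09783724]
```

View pics/s6a.png

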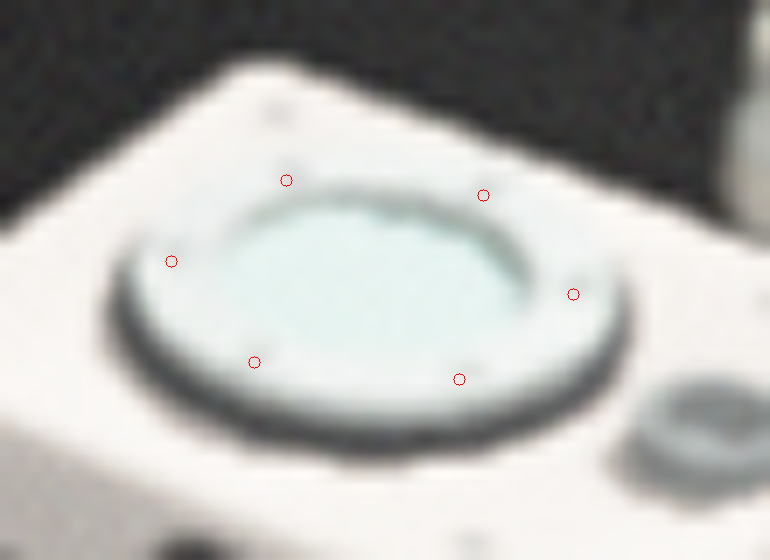

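View pics/s6b.png

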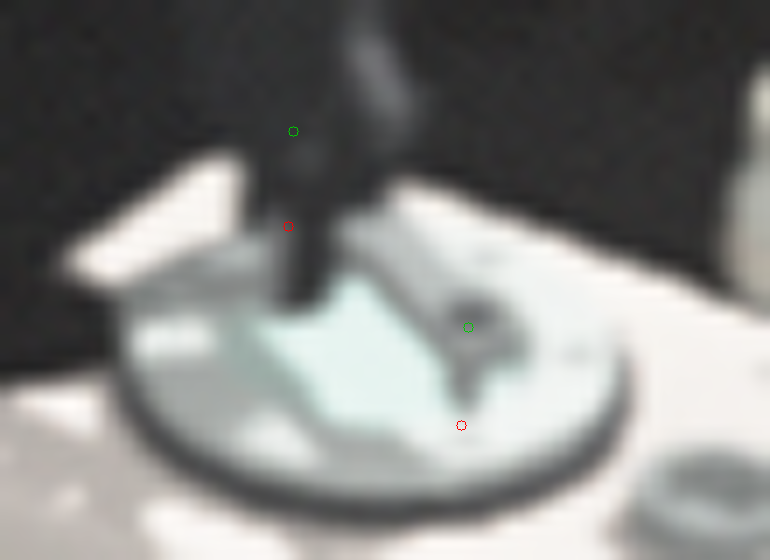

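Both the holes and the pin mark sit about (+0.6, −1) px from prediction. The biases agree, so the pins should be within about 1 mm of the holes. I lower slowly.

Call:
arm_command(increments=[[[0.4,0,0,0],[0.3,0,0,0],[0,0,0,0],[0,0,0,0],[0.15,0,0,0],[0.15,0,0,0],[0,0,0,0],[0,0,0,0]]])

```text
time: 12.38
eef_pos: [0.5059, 0.2114, 0.0878]
tcp_rot: [0.601, 0.373, -0.601, 0.373]
contact_force: [-0.5, 0.3, -2.8]
opening: 0.16
```

```bash
cat >> h.py <<'E'
def rep():
    s,M=toolinfo();print(np.round(s["eef_pos"],4),"F",np.round(s["contact_force"],1),"T",np.round(s["wrist_torque"],2),"op",round(s["opening"],3),"ty",round(np.degrees(np.arctan2(M[1,1],M[0,1])),2),"tilt",np.round(M[:2,0],4));return s,M
E
python3 -c "
from h import *
rep()"
```

```text
[0.5059 0.2114 0.0878] F [-0.5  0.3 -2.8] T [ 0.05  0.01 -0.04] op 0.16 ty -26.3 tilt [ 0. -0.]
```

Call:
arm_command(increments=[[[0.15,0,0,0],[0,0,0,0],[0.1,0,0,0],[0,0,0,0],[0.1,0,0,0],[0,0,0,0],[0,0,0,0]]])

```text
time: 13.25
eef_pos: [0.5059, 0.2114, 0.0843]
tcp_rot: [0.601, 0.373, -0.601, 0.373]
contact_force: [0.1, 0.5, -3.5]
opening: 0.163
```

```bash
python3 -c "
from h import *
rep()"
```

```text
[0.5059 0.2114 0.0843] F [ 0.1  0.5 -3.5] T [-0.04 -0.02  0.02] op 0.163 ty -26.3 tilt [0. 0.]
```

Call:
arm_command(increments=[[[0.1,0,0,0],[0,0,0,0],[0,0,0,0],[0.06,0,0,0],[0,0,0,0],[0,0,0,0]]])

```text
time: 14.0
eef_pos: [0.506, 0.2114, 0.0829]
tcp_rot: [0.601, 0.373, -0.601, 0.373]
contact_force: [-1.8, -0.3, -1.0]
opening: 0.159
```

```bash
python3 -c "
from h import *
rep()
im=np.mean([optics.read_camera('scene').astype(float) for _ in range(4)],0).astype(np.uint8)
cv2.imwrite('pics/s7.png',cv2.resize(im[150:200,310:380],None,fx=11,fy=11,interpolation=2))
"
```

```text
[0.506  0.2114 0.0829] F [-1.8 -0.3 -1. ] T [-0.07  0.05  0.02] op 0.159 ty -26.29 tilt [ 0.0001 -0.    ]
```

View pics/s7.png

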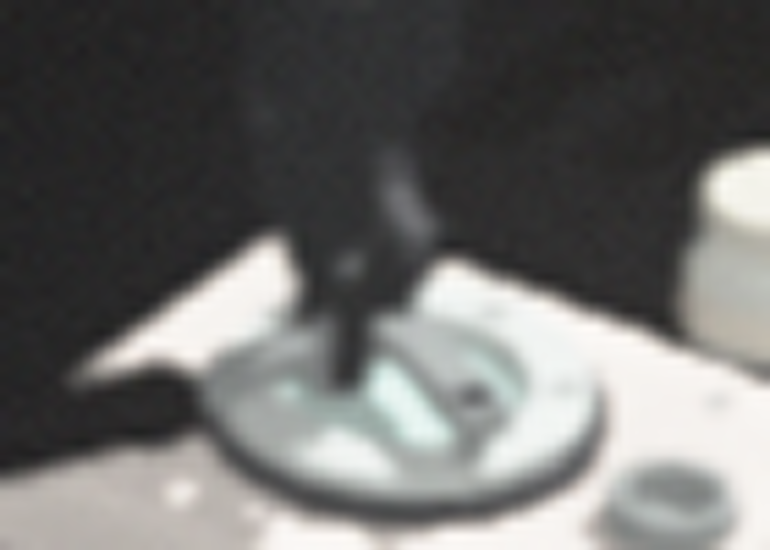

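Pins are in: the shoulder is on the ring face and the TCP z of 0.083 matches full depth. Now a first clockwise turn about the ring axis.

Call:
arm_command(increments=[[[0,-0.15,-0.004,0.05],[0,-0.15,-0.004,0.05],[0,-0.15,-0.004,0.05],[0,-0.15,-0.004,0.05],[0,-0.15,-0.004,0.05],[0,0,0,0]]])

```text
time: 14.95
eef_pos: [0.5006, 0.2157, 0.083]
tcp_rot: [0.643, 0.296, -0.641, 0.297]
contact_force: [3.5, 0.1, -3.8]
opening: 0.162
```

```bash
cat >> h.py <<'E'
def ctr():
    s,M=rep();p=s["eef_pos"]-.03*M[:,2];print("centre by TCP",np.round(p,4));
E
python3 -c "
from h import *
ctr()"
```

```text
[0.5006 0.2157 0.083 ] F [ 3.5  0.1 -3.8] T [ 0.13 -0.47  0.54] op 0.162 ty -40.48 tilt [0.003  0.0001]
centre by TCP [0.5201 0.2385 0.083 ]
```

Call:
arm_command(increments=[[[0,-0.15,-0.004,0.05],[0,-0.15,-0.004,0.05],[0,-0.15,-0.004,0.05],[0,-0.15,-0.004,0.05],[0,-0.15,-0.004,0.05],[0,-0.15,-0.004,0.05],[0,0,0,0]]])

```text
time: 15.82
eef_pos: [0.4947, 0.2223, 0.0829]
tcp_rot: [0.68, 0.196, -0.678, 0.197]
contact_force: [3.0, -0.0, -4.1]
opening: 0.162
```

```bash
python3 -c "
from h import *
ctr()"
```

```text
[0.4947 0.2223 0.0829] F [ 3.  -0.  -4.1] T [-0.01 -0.62  0.51] op 0.162 ty -57.68 tilt [ 0.0024 -0.0002]
centre by TCP [0.52   0.2383 0.083 ]
```

```bash
cat > look.py <<'E'
from h import *
import sys
im5=np.mean([optics.read_camera("scene").astype(float) for _ in range(4)],0).astype(np.uint8)
s,M=rep();m=s["eef_pos"]-.03*M[:,2]
b2=cv2.resize(im5[150:205,315:375],None,fx=10,fy=10,interpolation=2)
for sg in(1,-1):
    q=m-sg*.057*M[:,1]
    for dz,col in((-.0052,(0,0,255)),(.0198,(0,200,0))):
        r=proj("scene",[*q[:2],s["eef_pos"][2]+dz]);r=r+[-1,.5];cv2.circle(b2,(int((r[1]-315+.5)*10),int((r[0]-150+.5)*10)),5,col,1)
t=optics.read_camera("top")
cv2.imwrite(sys.argv[1],b2);cv2.imwrite(sys.argv[1].replace(".png","t.png"),cv2.resize(t[150:240,120:215],None,fx=5,fy=5,interpolation=2))
E
python3 look.py pics/s8.png
```

```text
[0.4947 0.2222 0.083 ] F [ 4.4 -0.6 -5.8] T [-0.02 -0.79  0.55] op 0.16 ty -57.75 tilt [0.0022 0.    ]
```

View pics/s8.png

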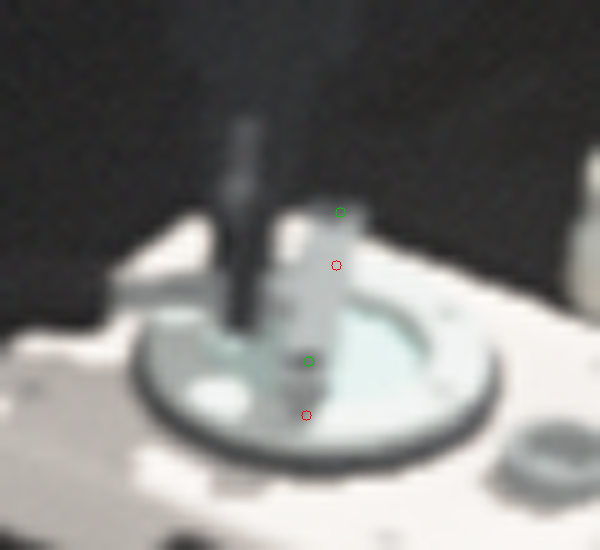

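View pics/s8t.png

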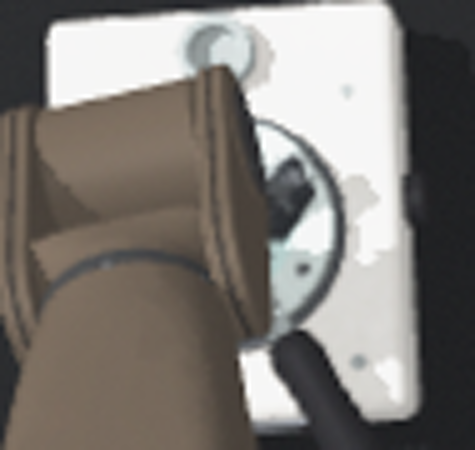

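Call:
arm_command(increments=[[[0,-0.15,-0.004,0.05],[0,-0.15,-0.004,0.05],[0,-0.15,-0.004,0.05],[0,-0.15,-0.004,0.05],[0,0,0,0]]])

```text
time: 16.7
eef_pos: [0.4919, 0.2275, 0.0829]
tcp_rot: [0.696, 0.127, -0.695, 0.128]
contact_force: [5.3, -0.8, -4.3]
opening: 0.16
```

```bash
python3 -c "
from h import *
p=onz('top',(150+268.5/5-.5,120+302.5/5-.5),.0775)[:2]-[.5192,.2383];print('hole',np.hypot(*p),np.degrees(np.arctan2(p[1],p[0])))
ctr()"
```

```text
hole 0.05680257090900915 -115.25466090262609
[0.4919 0.2275 0.0829] F [ 5.3 -0.8 -4.3] T [-0.18 -0.88  0.49] op 0.16 ty -69.25 tilt [ 0.0019 -0.0003]
centre by TCP [0.5199 0.2382 0.083 ]
```

The hole seen from above has moved about 29°, so the ring turns with the spanner. I keep going in short runs, watching for the stop.

Call:
arm_command(increments=[[[0,-0.15,-0.004,0.05],[0,-0.15,-0.004,0.05],[0,-0.15,-0.004,0.05],[0,0,0,0]]])

```text
time: 17.2
eef_pos: [0.4908, 0.2306, 0.0829]
tcp_rot: [0.704, 0.076, -0.702, 0.079]
contact_force: [6.1, -3.9, -4.2]
opening: 0.159
```

```bash
python3 -c "
from h import *
ctr()"
```

```text
[0.4908 0.2306 0.0829] F [ 6.1 -3.9 -4.2] T [-0.61 -0.91  1.62] op 0.159 ty -77.43 tilt [ 0.0026 -0.0044]
centre by TCP [0.5201 0.2371 0.0829]
```

Call:
arm_command(increments=[[[0,-0.09,-0.002,0.03],[0,0,0,0],[0,0,0,0]]])

```text
time: 17.58
eef_pos: [0.4908, 0.2307, 0.0829]
tcp_rot: [0.705, 0.066, -0.703, 0.071]
contact_force: [5.8, -5.6, -3.8]
opening: 0.161
```

```bash
python3 -c "
from h import *
ctr()"; python3 look.py pics/s9.png
```

```text
[0.4908 0.2307 0.0829] F [ 5.8 -5.6 -3.8] T [-0.93 -0.98  2.15] op 0.161 ty -78.93 tilt [ 0.0029 -0.0067]
centre by TCP [0.5202 0.2365 0.083 ]
[0.4908 0.2307 0.0829] F [ 5.5 -6.3 -5.1] T [-0.88 -1.03  2.16] op 0.163 ty -78.93 tilt [ 0.0029 -0.0067]
```

View pics/s9.png

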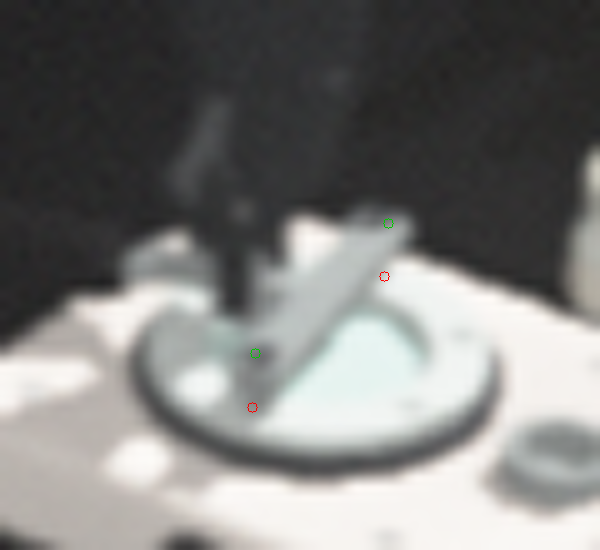

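View pics/s9t.png

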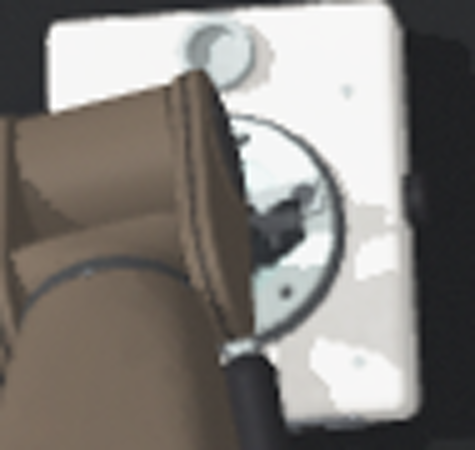

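```bash
python3 -c "
from h import *
im=cv2.imread('pics/s9t.png');g=cv2.cvtColor(im,6).astype(float)
R,C=np.mgrid[0:g.shape[0],0:g.shape[1]];m=(R-292)**2+(C-286)**2<13**2
w=np.clip(np.percentile(g[m],70)-g[m],0,None);r,c=(R[m]*w).sum()/w.sum(),(C[m]*w).sum()/w.sum();print(r,c)
p=onz('top',(150+(r+.5)/5-.5,120+(c+.5)/5-.5),.0775)[:2]-[.5192,.2383];a=np.degrees(np.arctan2(p[1],p[0]));print('hole',np.hypot(*p),a, 'turn deg',(33.7-a)%60,'rad',np.radians((33.7-a)%60))
th=63.7-(33.7-a)%60;psi=np.radians(th);t=np.array([.5193,.2383])-.03*np.array([np.cos(psi),np.sin(psi)]);print('centred ty',th-90,t,plan([*t,.083],psi-np.pi/2))
"
```

```text
291.86611258027955 285.59501322251606
hole 0.05737168757352502 -132.67767847202146 turn deg 46.377678472021444 rad 0.8094431887680671
centred ty -72.67767847202144 [0.49066065 0.2293676 ] (array([-0.00977934,  0.13261597,  0.03997588]), np.float64(-0.10918865546487933))
```

Torque rose from 0.5 to 2.15 N·m with no further turn, and the hole seen from above has moved 46° (0.81 rad) in total. That fits the stop. Now I unwind to free the pins.

Call:
arm_command(increments=[[[0,0.1,-0.002,-0.035],[0,0.1,-0.002,-0.035],[0,0.1,-0.002,-0.035],[0,0,0,0],[0,0,0,0]]])

```text
time: 18.45
eef_pos: [0.4902, 0.23, 0.0829]
tcp_rot: [-0.7, -0.101, 0.7, -0.101]
contact_force: [1.6, -1.4, -0.8]
opening: 0.159
```

```bash
python3 -c "
from h import *
ctr()"
```

```text
[0.4902 0.23   0.0829] F [ 1.6 -1.4 -0.8] T [-0.12 -0.43  0.12] op 0.159 ty -73.62 tilt [-0.0006  0.0001]
centre by TCP [0.519  0.2385 0.0829]
```

Nearly free. Lift in small steps.

Call:
arm_command(increments=[[[-0.2,0,0,0],[-0.3,0,0,0],[-0.3,0,0,0],[-0.4,0,0,0],[0,0,0,0]]])

```text
time: 19.08
eef_pos: [0.4903, 0.2301, 0.0951]
tcp_rot: [-0.7, -0.101, 0.7, -0.101]
contact_force: [0.8, -0.1, -4.0]
opening: 0.159
```

```bash
python3 -c "
from h import *
ctr()"
```

```text
[0.4903 0.2301 0.0951] F [ 0.8 -0.1 -4. ] T [ 0.02 -0.01 -0.03] op 0.159 ty -73.57 tilt [-0.0001  0.0001]
centre by TCP [0.5191 0.2386 0.0951]
```

Call:
arm_command(increments=[[[-2,0,0,0],[-3,0,0,0],[-2.5,0,0,0],[0,0,0,0],[0,0,0,0]]])

```text
time: 19.7
eef_pos: [0.4895, 0.2298, 0.1684]
tcp_rot: [-0.699, -0.101, 0.701, -0.101]
contact_force: [-0.5, 0.5, -4.0]
opening: 0.16
```

```bash
python3 -c "
from h import *
rep();print(plan([.528,-.2335,.17],np.radians(-70.9)))"
```

```text
[0.4895 0.2298 0.1684] F [-0.5  0.5 -4. ] T [-0.03 -0.03 -0.  ] op 0.16 ty -73.58 tilt [-0.0022 -0.0005]
(array([-0.14495787, 45.52396623,  9.40839853]), np.float64(-0.0467199567114287))
```

Call:
arm_command(increments=[[[0,4.55,0.94,0],[0,4.55,0.94,0],[0,4.55,0.94,0],[0,4.55,0.94,0],[0,4.55,0.94,0],[0,4.55,0.94,0],[0,4.55,0.94,0],[0,4.55,0.94,0],[0,4.55,0.94,0],[0,4.55,0.94,0],[0,0,0,-0.047],[0,0,0,0],[0,0,0,0],[0,0,0,0]]])

```text
time: 21.45
eef_pos: [0.5288, -0.2322, 0.1692]
tcp_rot: [-0.697, -0.118, 0.697, -0.117]
contact_force: [-0.9, 0.6, -3.1]
opening: 0.161
```

```bash
python3 - <<'E'
from h import *
from scipy.optimize import least_squares
rep();print(plan([.528,-.2335,.02],np.radians(-70.9)))
im=np.mean([optics.read_camera("top").astype(float) for _ in range(3)],0).astype(np.uint8);g=cv2.cvtColor(im,6).astype(float)
R,C=np.mgrid[0:420,0:560];P=[]
for k in range(6):
    a=np.radians(33.7-46.4+60*k);p=proj("top",[.5192+.057*np.cos(a),.2383+.057*np.sin(a),.0775])
    for _ in range(6):
        m=(R-p[0])**2+(C-p[1])**2<2.6**2
        w=np.clip(np.percentile(g[m],70)-g[m],0,None);p=np.array([(R[m]*w).sum(),(C[m]*w).sum()])/w.sum()
    P.append(onz("top",p,.0775)[:2])
P=np.array(P);k=np.arange(6)
f=lambda p:(P-np.c_[p[0]+.057*np.cos(p[2]+k*np.pi/3),p[1]+.057*np.sin(p[2]+k*np.pi/3)]).ravel()
r=least_squares(f,[.5192,.2383,np.radians(-12.7)]);print(r.x[:2],np.degrees(r.x[2]),"turn",.58841-r.x[2],np.abs(r.fun).max())
im2=optics.read_camera("scene")
cv2.imwrite("pics/s10.png",np.hstack([cv2.resize(im[140:240,120:220],(400,400),interpolation=2),cv2.resize(im2[150:290,190:330],(400,400),interpolation=2)]))
E
```

```text
[ 0.5288 -0.2322  0.1692] F [-0.9  0.6 -3.1] T [ 0.04 -0.02 -0.01] op 0.161 ty -70.84 tilt [-0.0007  0.0005]
(array([14.92342093,  0.10556174,  0.11206282]), np.float64(0.0010460357015125155))
[0.51924879 0.23837446] -12.64791732196281 turn 0.8091578007882747 0.00019798181302507767
```

View pics/s10.png

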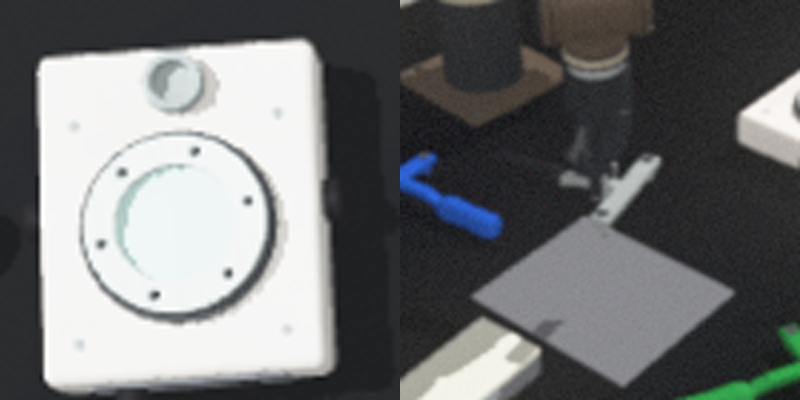

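The ring still stands 0.809 rad further than at the start, so it was not backed off, and the spanner is level in the grip. It originally overhung the mat edge slightly, so I lay it 2 cm further in (+x).

Call:
arm_command(increments=[[[2,0.76,-1.78,0.001],[3,0,0,0],[3,0,0,0],[3,0,0,0],[2,0,0,0],[1,0,0,0],[0.5,0,0,0],[0,0,0,0],[0,0,0,0],[0,0,0,0]]])

```text
time: 22.9
eef_pos: [0.5488, -0.2347, 0.0256]
tcp_rot: [0.698, 0.117, -0.697, 0.117]
contact_force: [0.4, -0.1, -3.5]
opening: 0.158
```

```bash
python3 -c "
from h import *
rep()"
```

```text
[ 0.5488 -0.2347  0.0256] F [ 0.4 -0.1 -3.5] T [-0.    0.03  0.  ] op 0.158 ty -70.93 tilt [ 0.0012 -0.0008]
```

Call:
arm_command(increments=[[[0.4,0,0,0],[0.3,0,0,0],[0,0,0,0],[0.15,0,0,0],[0.05,0,0,0],[0,0,0,0],[0,0,0,0]]])

```text
time: 23.78
eef_pos: [0.5484, -0.2344, 0.0162]
tcp_rot: [0.697, 0.117, -0.697, 0.117]
contact_force: [-0.9, 2.0, 1.1]
opening: 0.159
```

```bash
python3 -c "
from h import *
rep()"
```

```text
[ 0.5484 -0.2344  0.0162] F [-0.9  2.   1.1] T [0.24 0.27 0.02] op 0.159 ty -70.93 tilt [ 0.0002 -0.0001]
```

Contact is felt on the mat (force up by about 4.5 N). I open to 4 cm and lift off.

Call:
arm_command(increments=[[[0,0,0,0],[0,0,0,0],[0,0,0,0],[0,0,0,0],[0,0,0,0]]], grip=4)

```text
time: 24.4
eef_pos: [0.5483, -0.2344, 0.0157]
tcp_rot: [0.697, 0.117, -0.697, 0.117]
contact_force: [-0.4, -0.0, -0.7]
opening: 0.472
```

Call:
arm_command(increments=[[[-0.5,0,0,0],[-1,0,0,0],[-2,0,0,0],[-4,0,0,0],[-5,0,0,0],[-5,0,0,0],[0,3,4,0],[0,3,4,0],[0,3,4,0],[0,3,4,0],[0,3,4,0],[0,3,4,0],[0,0,0,0],[0,0,0,0],[0,0,0,0]]])

```text
time: 26.28
eef_pos: [0.3811, -0.4818, 0.1912]
tcp_rot: [0.697, 0.118, -0.697, 0.118]
contact_force: [0.3, 0.9, -1.0]
opening: 0.471
```

```bash
python3 - <<'E'
from h import *
rep()
im=optics.read_camera("top");im2=optics.read_camera("scene")
cv2.imwrite("pics/e1.png",np.hstack([cv2.resize(im[155:255,270:370],(400,400),interpolation=2),cv2.resize(im2[150:290,190:330],(400,400),interpolation=2)]))
cv2.imwrite("pics/e2.png",im)
a=cv2.imread("pics/top0.png")
for n,(r,c) in dict(bottle=(130,237),jar=(195,96),box=(200,391)).items():
    A=a[r-22:r+22,c-35:c+35] if n=="box" else a[r-15:r+15,c-15:c+15];B=im[r-22:r+22,c-35:c+35] if n=="box" else im[r-15:r+15,c-15:c+15]
    print(n,cv2.phaseCorrelate(cv2.cvtColor(A,6).astype(np.float32),cv2.cvtColor(B,6).astype(np.float32)))
E
```

```text
[ 0.3811 -0.4818  0.1912] F [ 0.3  0.9 -1. ] T [0.   0.01 0.01] op 0.471 ty -70.84 tilt [ 0.0004 -0.0001]
bottle ((-0.025008173012221135, 0.049782743390393236), 1.0046013720830282)
jar ((0.04968156112849087, 0.010562503539071955), 0.9994733221663369)
box ((0.05173329751656297, 0.2181227385107114), 0.6730734795699885)
```

View pics/e1.png

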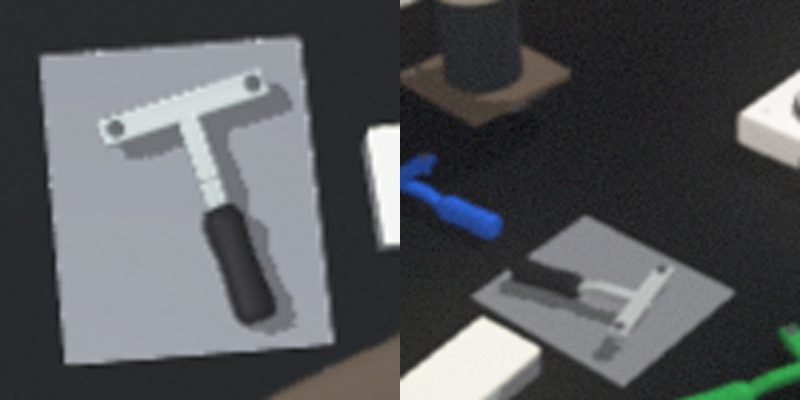

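View pics/e2.png

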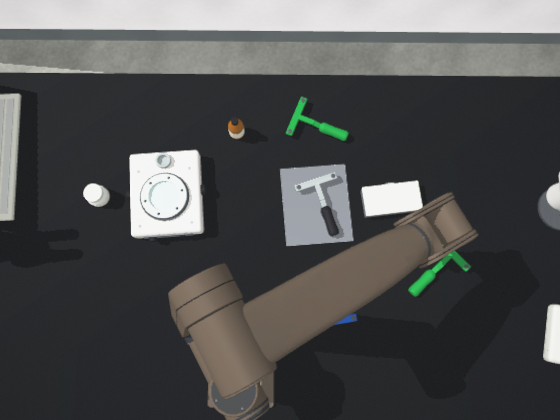

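The spanner lies pins down, wholly on the mat (crossbar at top (181,316), handle (219,330)). Bottle, jar and box are unmoved, and the arm touches nothing.

```bash
python3 -c "
from h import *
print(ctrl.sign_off())"
```

```text
the job is handed in; nothing more can be done
None
```

The ring is against its stop, the spanner is back on the mat pins down, and the job was handed in at about 26 s on the robot's clock.

- **Engagement:** Both pins of the steel, black-handled spanner went into a pair of opposite holes at the first try, down to the shoulder. I then turned the ring clockwise.
- **Stop:** The turning torque rose from about 0.5 to 2.15 N·m with no further movement. From above, the holes stood 0.81 rad on from the start, both at the stop and after the pins were out, so the ring was not backed off. The ring's joint value itself cannot be read, so the stop is judged from torque and hole angle.
- **Glass:** The fingertips were kept about 14 mm below the shank point, so roughly 13 mm above the glass, and no force suggested contact.
- **Spanner:** It lies wholly on the mat. I put it 2 cm further in than before because its handle was near the mat's edge.
- **Other items:** The bottle and jar shifted by less than 0.1 pixel between the first and last pictures. The slide box comparison was weaker (0.2 pixel at lower confidence), probably because the arm overlaps the box in that view; it looks unmoved.

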